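Pass a loaded sinter sled under the height-gauge bar

ROBOT

A 6-joint arm with a two-finger parallel gripper is mounted at the origin on the work surface. World frame = base frame: x ahead of the robot, y to its left, z up, the work surface at z = 0. Lengths are in mm, angles in rad, forces in N, time in s.
With the tool pointing down it reaches from about 275 to 850 mm from the base axis. Payload 5.2 kg.
Tool frame: the origin (TCP) lies at the very end of the fingers, on their centre line; the grasp point (between the pads) lies 19 mm behind it; z points along the fingers, y is the line along which they close (so a half turn about z gives the same grasp; the last joint's range is limited). The gripper opens to 85 mm and grips with 20 to 120 N. Pads are 22 mm wide; open, the fingers measure 114 mm over their backs; the gripper's body (76 mm by 85 mm) begins 54 mm behind the grasp point. The pads swing forward as they close: fully open they stand 13 mm farther back than shut.
Start: joints at [-1.391, 0.259, 1.535, -0, 1.348, -0.203], TCP at [205.456, -510.189, 231.31] pointing down, gripper open.
Joint ranges: [-3.14, 3.14], [-0.91, 2.08], [0.19, 2.58], [-1.22, 4.36], [0.22, 2.71], [-3.12, 3.12]. Speed limits (rad/s): [2.57, 2.57, 3.14, 3.14, 3.14, 3.14].

INTERFACE

Orientations are given as a 3x3 rotation matrix whose columns are the frame's x, y, z axes.
In Python, from workcell import arm gives the robot as it stands.
- The arm moves only by the tool step_arm, never from a script. Its argument "increments" is a list of rows, each an object of numbers: "gripper": the opening, from -1 (shut) to 1 (fully open), so that 0 is half open; "dx", "dy", "dz": the shift along the tool's x, y, z in units of 30 mm (1.0 is 30 mm); "turn": the turn about the tool's z in units of 5 degrees (1.0 is 5 degrees). In form: [{"gripper": .., "dx": .., "dy": .., "dz": .., "turn": ..}, ...]. A call has exactly 5 rows; each row shifts and turns the commanded pose from where the row before left it, along the tool's axes as they then stand; what a row does not reach is not made up. A row lasts 1/10 s, in which the tool goes at most 50 mm and 8.59 degrees, less where a joint would pass 70% of its speed; a pose out of reach is approached as far as the arm can. A call is refused whole if a number of a shift passes 1 or a number of a turn 1, either way. A call with a gripper value outside its range is refused whole. The fingers move at their own pace and stop on an object; "grip_force" is the grip in N (left out, the last holds). Time passes only in rows, so rows that do not move let the fingers close, or fill a call up. It gives the time, the measured TCP pose, the force, the opening and the grip force at its end, in the units of the state.
- arm.read_state(): the state, without advancing time (a new reading comes with each control period).
- arm.snapshot(name): name is "side" or "top" or "wrist"; returns a dict with "frame" (480x640x3 uint8, red, green, blue), "fovy" (degrees; the focal length in pixels is half the picture's height over the tangent of half this angle, whatever the lens; pixels are square), "cx", "cy" (the principal point, pixels), "cam_to_world" (4x4, takes a point from camera to world coordinates); the wrist camera has in their place "tool_from_camera" (4x4, takes a point from camera to tool coordinates, whose origin is the TCP and whose axes are the flange's). Camera axes: x right, y down, z forward; pixel columns grow to the right and rows downward; lengths in mm; the calibration is good to about 2 mm. The wrist camera is an equidistant fisheye: a pixel r from the principal point sees the ray r / f radians off the axis. A picture is of the moment at which its call begins: read the wrist's pose just before it. There is no depth.
- arm.job_done(): hands the job in; it is judged then, once.
The state is a dict: "clock": time; "qpos": joint angles; "joint_vel": joint speeds; "effort": joint torques, N m; "tcp_pos": TCP position; "tcp_rot": TCP orientation; "force": force on the tool from outside, world axes, zero at the start; "wrist_torque": the same for the moment, N m; "width": finger opening in mm; "finger_force": force on a finger pad.
Only numpy, scipy, OpenCV 4.12 (cv2) and the standard library are available. Lean on these libraries where they do the work, as an engineer would, in place of code of your own. Each camera call takes 0.05 s, during which the arm holds its last target. There are 200 camera calls.

TASK

Check that the covered dish on the steel loading sled clears the furnace height limit: slide the sled along the bench, never lifting it, nose first into the lane of the height gauge and under the yellow bar until its nose is fully home against the black pad of the red stop, and keep it pressed there, gently but firmly, for about a second. Then let go and leave it home, with the dish still upright in its seat on the sled. Be gentle with the gauge and the stop, and leave everything else on the bench alone.

Things in the scene. Friction and masses are not known exactly. Their poses are not given: they have to be found in the camera images.
- sled: loose flat steel plate lying on the bench, 180 long (its x), 64 wide (y), 10 thick, about 0.4 kg, weight and friction vary, with a slick underside (a few N slide it; pressing down on it adds to that); origin at the centre of its underside, x points to its nose, z up. A black square handle post 20 x 20 mm stands on its tail end, centred 75 behind the origin, from 10 to 52 above the bench. A 3 mm high square lip round the dish's seat, centred 55 ahead of the origin
- sled_handle (a point): centre of the top of the black handle post, 52 above the bench, axes as the sled's; at home the post stands 55 to 80 short of the bar's centre line, in the open
- sled_nose (a point): middle of the sled's front face, 90 ahead of its origin, 5 above its underside; axes as the sled's
- dish_seat (a point): centre of the dish's seat on the sled, on the plate's top; axes as the sled's
- dish: loose white covered ceramic dish, 56 diameter, 36 high, about 0.12 kg, standing in its seat on the sled with 2 mm play each way; its top is 46 above the bench; origin at the centre of its underside, z up
- gauge: fixed height gauge on the bench. Origin on the bench under the middle of the yellow bar; x points along the lane, the way the sled is pushed, y across it, z up. Two aluminium rails 10 high and 12 thick, inner faces at y = +-34 (2 mm play each side of the sled), straight from x = -60 to 155; before that a mouth flaring out to y = +-56 at x = -110. The yellow bar is 14 thick along x, underside 49 and top 61 above the bench, on dark posts 30 x 18 mm centred at y = +-55
- stop: fixed red stop between the rails, its face at x = 96 to 111 of the gauge: 30 deep, 50 wide, a dark strap over it 100 wide, 31 high. Origin on the bench under the middle of that face; axes as the gauge's. A hard black pad, 34 wide, 8 high, stands out of the face towards the sled by 2 to 9, unmeasured: feel for it with the nose. It does not yield; over 15 N damages it, over 4 N counts as firm
- spare_dish: white covered dish like the one on the sled, standing on the bench at the far side; leave alone; origin at its underside
- puck: white ceramic disc 98 diameter, 16 high; leave alone; origin at its underside
- tumbler: green tumbler 130 high; leave alone; origin at its underside
- blue_bin: open blue bin 120 x 180 x 70; leave alone; origin at its underside
- brush: brush lying at the far side of the bench; leave alone; origin at its underside
- carton: paper-white carton 90 x 150 x 50; leave alone; origin at its underside
- bead_pot: small white bowl 80 diameter, 50 high; leave alone; origin at its underside
There are look-alikes about, which are no part of the job. Leave any brown, orange or pink look-alike of the dish alone.

How it is judged:
By the outcome, as a careful person would: the job done as asked, in the order asked, and still so for the second after the job is handed in, with the robot touching nothing.
It also fails if it takes over 58 s, if anything falls off the work surface, if the arm or the gripper's body presses on something with over 40 N, if the wrist force passes 120 N, or if a joint passes its speed limit or range.

## Working session

There is one attempt and no reset: what is moved stays moved. The work goes in short steps, Python scripts to look and compute and a tool call to move; the robot and the scene stay as the last step left them, time stands still between calls to the robot, and variables do not carry over. Pictures are saved under pics/ and viewed, at most 10 in all, crops included, and the job is handed in when it is done.

Besides the shell and the picture viewer there is one more tool, called in YAML: its name, and indented under it one key for each argument. step_arm: Moves the arm, as the interface text tells. Its arguments: {"type":"object","properties":{"increments":{"type":"array"},"grip_force":{"type":"number"}},"required":["increments"]}

```bash
ls; mkdir -p pics; cat > h.py <<'E'
import numpy as np, cv2, pickle
from workcell import arm
def snap(n,f):
    s=arm.read_state(); d=arm.snapshot(n); d['tcp_pos']=s['tcp_pos']; d['tcp_rot']=s['tcp_rot']
    pickle.dump(d,open(f'pics/{f}.pkl','wb')); cv2.imwrite(f'pics/{f}.png',d['frame'][:,:,::-1]); return d
def load(f): return pickle.load(open(f'pics/{f}.pkl','rb'))
def ray(d,u,v):
    f=240/np.tan(np.radians(d['fovy'])/2); x,y=u-d['cx'],v-d['cy']
    if 'cam_to_world' in d: T=np.array(d['cam_to_world']); r=np.array([x/f,y/f,1])
    else:
        W=np.eye(4);W[:3,:3]=d['tcp_rot'];W[:3,3]=d['tcp_pos']; T=W@np.array(d['tool_from_camera'])
        q=np.hypot(x,y); a=q/f; r=np.array([np.sin(a)*x/max(q,1e-9),np.sin(a)*y/max(q,1e-9),np.cos(a)])
    r=T[:3,:3]@r; return T[:3,3],r/np.linalg.norm(r)
def onz(d,u,v,z):
    o,r=ray(d,u,v); return o+r*(z-o[2])/r[2]
def tri(*p):
    A=np.zeros((3,3));b=np.zeros(3)
    for d,u,v in p:
        o,r=ray(d,u,v);P=np.eye(3)-np.outer(r,r);A+=P;b+=P@o
    return np.linalg.solve(A,b)
E
python3 - <<'E'
from h import *
t=snap('top','top0'); s=snap('side','side0'); w=snap('wrist','wr0')
for d in(t,s,w): print(d['fovy'],d['cx'],d['cy'])
print(t['cam_to_world'],s['cam_to_world'],w['tool_from_camera'],arm.read_state())
E
```

```text
pics
51.67090877968667 322.7989459130027 232.10289684973677
54.01803061153385 321.06733747246466 231.9498323073185
65.70646984690485 321.8580276434959 236.37897717444355
[[-2.85474984e-02 -9.79259565e-01  2.00588497e-01  2.75452859e+02]
 [-9.99578635e-01  2.69119147e-02 -1.08765942e-02 -1.45656714e+01]
 [ 5.25278840e-03 -2.00814476e-01 -9.79615207e-01  1.17849606e+03]
 [ 0.00000000e+00  0.00000000e+00  0.00000000e+00  1.00000000e+00]] [[-9.56297940e-01 -2.30654045e-01  1.79702423e-01  2.63246650e+02]
 [-2.91774924e-01  7.12803174e-01 -6.37792309e-01  8.50048673e+02]
 [ 1.90169180e-02 -6.62352132e-01 -7.48951273e-01  1.12538021e+03]
 [ 0.00000000e+00  0.00000000e+00  0.00000000e+00  1.00000000e+00]] [[ 1.42701481e-03 -9.61197597e-01 -2.75857105e-01  6.95491750e+01]
 [ 9.99998435e-01  1.08319653e-03  1.39871936e-03  6.78562854e-01]
 [-1.04563823e-03 -2.75858670e-01  9.61197639e-01 -1.42085055e+02]
 [ 0.00000000e+00  0.00000000e+00  0.00000000e+00  1.00000000e+00]] {'clock': 0.15, 'qpos': array([-1.39077417e+00,  2.59191861e-01,  1.53581421e+00, -2.60001783e-05,
        1.34802904e+00, -2.02805902e-01]), 'joint_vel': array([ 0.00014514, -0.00233425, -0.0019376 , -0.00107907,  0.00027268,
       -0.0018391 ]), 'effort': array([ 2.57913693e-03, -4.46383595e+01, -2.90821284e+01, -3.87519831e-04,
        8.06696626e-03, -1.53867813e-05]), 'tcp_pos': array([ 205.38586937, -509.77414493,  230.66394624]), 'tcp_rot': array([[ 9.27609824e-01,  3.73550444e-01, -2.83221983e-04],
       [ 3.73550457e-01, -9.27608783e-01,  1.41460704e-03],
       [ 2.65707889e-04, -1.41800109e-03, -9.99998959e-01]]), 'force': array([0.87297904, 0.17388982, 0.34435018]), 'wrist_torque': array([-0.0066415 , -0.05815518,  0.01961031]), 'finger_force': 0.0, 'width': 85.44700707732203}
```

View pics/top0.png

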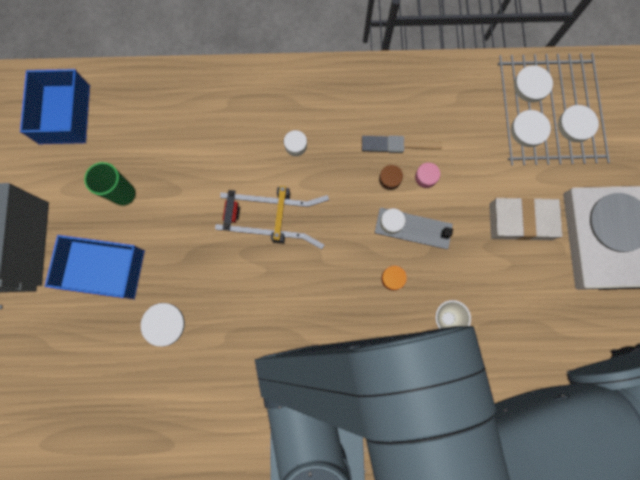

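View pics/side0.png

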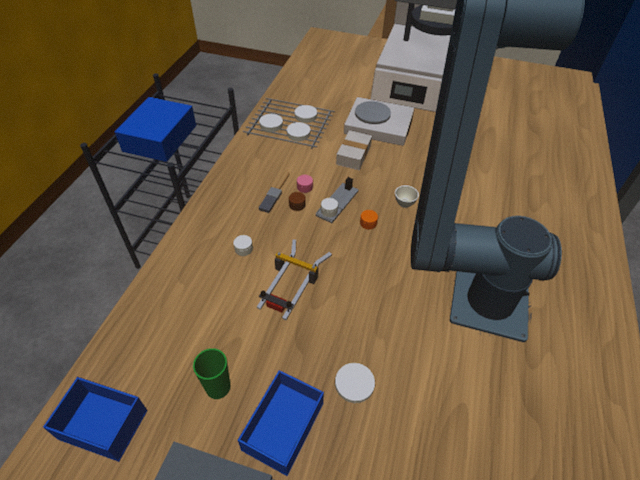

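Top view: the sled is at about (414,228), with its white dish at (393,219) and black post at (447,232). The gauge bar is at (280,213) and the red stop at (231,210). Both views show the sled's nose facing the gauge.

Possible mix-ups (top-view pixels):
- **For the dish:** spare dish (295,142), brown (391,177), pink (428,174), orange (394,277), and the rack dishes (534,82), (531,128), (579,122).
- **For the sled:** brush (383,144).

I choose the grey plate with the black post at (447,232), carrying the white dish at (393,219).

```bash
python3 - <<'E'
from h import *
t=load('top0');s=load('side0')
for n,a,b in [('post',(447,232),(349,183)),('dish',(393,218),(330,204)),('barmid',(281,213),(297,262))]:
    print(n,tri((t,*a),(s,*b)).round(1))
for n,a,z in [('post',(447,232),52),('dish',(393,218),46),('bar',(281,213),61),('stop',(231,210),31)]: print(n,onz(t,*a,z).round(1))
c=cv2.resize(t['frame'][160:270,200:470,::-1],None,fx=2.9,fy=2.9,interpolation=cv2.INTER_CUBIC)
cv2.imwrite('pics/c0.png',c)
E
```

```text
post [ 500.2 -319.6   36.5]
dish [ 532.9 -192.6   47.5]
barmid [553.2  69.1  54. ]
post [ 498.4 -315.5   52. ]
dish [ 536.6 -192.9   46. ]
bar [552.1  68.6  61. ]
stop [570.2 189.8  31. ]
```

View pics/c0.png

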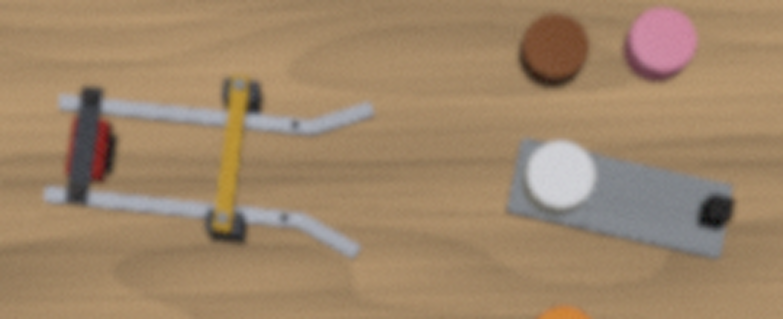

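The crop confirms it: a steel plate with the black post at its right end and the white dish at its left (nose) end, facing the gauge mouth. Now I'll move the wrist camera over the sled.

step_arm:
  increments:
    - {"gripper": 1, "dx": 0.97, "dy": -0.35, "dz": 0, "turn": 0}
    - {"gripper": 1, "dx": 0.97, "dy": -0.35, "dz": 0, "turn": 0}
    - {"gripper": 1, "dx": 0.97, "dy": -0.35, "dz": 0, "turn": 0}
    - {"gripper": 1, "dx": 0.97, "dy": -0.35, "dz": 0, "turn": 0}
    - {"gripper": 1, "dx": 0.97, "dy": -0.35, "dz": 0, "turn": 0}

```text
clock: 0.65
tcp_pos: [321.5, -406.1, 231.0]
tcp_rot: [[0.928, 0.373, -0.0], [0.373, -0.928, 0.001], [0.0, -0.001, -1.0]]
force: [-0.2, 0.4, -0.5]
width: 85.7
finger_force: 0.0
```

step_arm:
  increments:
    - {"gripper": 1, "dx": 0.97, "dy": -0.35, "dz": 0, "turn": 0}
    - {"gripper": 1, "dx": 0.97, "dy": -0.35, "dz": 0, "turn": 0}
    - {"gripper": 1, "dx": 0.97, "dy": -0.35, "dz": 0, "turn": 0}
    - {"gripper": 1, "dx": 0.97, "dy": -0.35, "dz": 0, "turn": 0}
    - {"gripper": 1, "dx": 0.97, "dy": -0.35, "dz": 0, "turn": 0}

```text
clock: 1.15
tcp_pos: [436.9, -303.0, 231.1]
tcp_rot: [[0.928, 0.373, -0.0], [0.373, -0.928, 0.0], [-0.0, -0.0, -1.0]]
force: [1.0, 0.3, -0.7]
width: 85.4
finger_force: 0.0
```

step_arm:
  increments:
    - {"gripper": 1, "dx": 0.97, "dy": -0.35, "dz": 0, "turn": 0}
    - {"gripper": 1, "dx": 0.97, "dy": -0.35, "dz": 0, "turn": 0}
    - {"gripper": 1, "dx": 0.97, "dy": -0.35, "dz": 0, "turn": 0}
    - {"gripper": 1, "dx": 0.97, "dy": -0.35, "dz": 0, "turn": 0}
    - {"gripper": 1, "dx": 0, "dy": 0, "dz": 0, "turn": -1}

```text
clock: 1.65
tcp_pos: [530.6, -218.8, 230.8]
tcp_rot: [[0.889, 0.457, 0.001], [0.457, -0.889, 0.002], [0.001, -0.001, -1.0]]
force: [-0.3, -0.2, 1.0]
width: 85.5
finger_force: 0.0
```

step_arm:
  increments:
    - {"gripper": 1, "dx": 0, "dy": 0, "dz": 0, "turn": -1}
    - {"gripper": 1, "dx": 0, "dy": 0, "dz": 0, "turn": -1}
    - {"gripper": 1, "dx": 0, "dy": 0, "dz": 0, "turn": -1}
    - {"gripper": 1, "dx": 0, "dy": 0, "dz": 0, "turn": -1}
    - {"gripper": 1, "dx": 0, "dy": 0, "dz": 0, "turn": -1}

```text
clock: 2.15
tcp_pos: [528.3, -221.5, 230.9]
tcp_rot: [[0.614, 0.79, -0.001], [0.79, -0.614, 0.001], [-0.0, -0.001, -1.0]]
force: [0.7, -0.3, -0.3]
width: 85.6
finger_force: 0.0
```

step_arm:
  increments:
    - {"gripper": 1, "dx": 0, "dy": 0, "dz": 0, "turn": -1}
    - {"gripper": 1, "dx": 0, "dy": 0, "dz": 0, "turn": -1}
    - {"gripper": 1, "dx": 0, "dy": 0, "dz": 0, "turn": -1}
    - {"gripper": 1, "dx": 0, "dy": 0, "dz": 0, "turn": -1}
    - {"gripper": 1, "dx": 0, "dy": 0, "dz": 0, "turn": 0}

```text
clock: 2.65
tcp_pos: [528.3, -221.5, 231.0]
tcp_rot: [[0.309, 0.951, -0.001], [0.951, -0.309, 0.0], [0.0, -0.001, -1.0]]
force: [-0.1, -0.7, -0.1]
width: 85.6
finger_force: 0.0
```

```bash
python3 - <<'E'
from h import *
w=snap('wrist','w1');print(w['tcp_pos'],w['tcp_rot'])
E
```

```text
[ 528.28797588 -221.54537557  230.9675743 ] [[ 3.09402266e-01  9.50931037e-01 -6.33563666e-04]
 [ 9.50931230e-01 -3.09402063e-01  3.98055895e-04]
 [ 1.82497799e-04 -7.25634872e-04 -9.99999720e-01]]
```

View pics/w1.png

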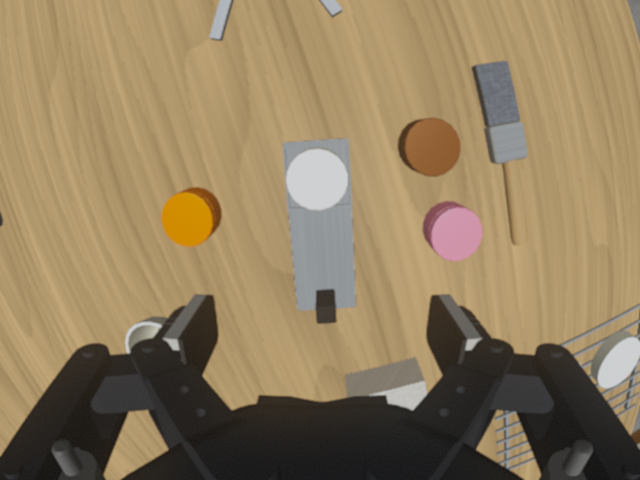

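The wrist view shows the sled plate with corners near (284,142), (347,139), (355,306) and (299,309). The post top is near (326,314) and the dish near (317,180). The orange, brown and pink decoys stand clear. Next I'll look at the gauge.

step_arm:
  increments:
    - {"gripper": 1, "dx": 0.95, "dy": -0.22, "dz": 0, "turn": 0}
    - {"gripper": 1, "dx": 0.95, "dy": -0.22, "dz": 0, "turn": 0}
    - {"gripper": 1, "dx": 0.95, "dy": -0.22, "dz": 0, "turn": 0}
    - {"gripper": 1, "dx": 0.95, "dy": -0.22, "dz": 0, "turn": 0}
    - {"gripper": 1, "dx": 0.95, "dy": -0.22, "dz": 0, "turn": 0}

```text
clock: 3.2
tcp_pos: [541.2, -74.8, 231.2]
tcp_rot: [[0.313, 0.95, -0.0], [0.95, -0.313, 0.0], [0.0, -0.0, -1.0]]
force: [1.0, -0.9, -0.8]
width: 85.4
finger_force: 0.0
```

step_arm:
  increments:
    - {"gripper": 1, "dx": 0.95, "dy": -0.22, "dz": 0, "turn": 0}
    - {"gripper": 1, "dx": 0.95, "dy": -0.22, "dz": 0, "turn": 0}
    - {"gripper": 1, "dx": 0.95, "dy": -0.22, "dz": 0, "turn": 0}
    - {"gripper": 1, "dx": 0.95, "dy": -0.22, "dz": 0, "turn": 0}
    - {"gripper": 1, "dx": 0, "dy": 0, "dz": 0, "turn": -1}

```text
clock: 3.7
tcp_pos: [551.3, 44.1, 231.2]
tcp_rot: [[0.224, 0.975, -0.0], [0.975, -0.224, 0.002], [0.001, -0.001, -1.0]]
force: [-0.2, -1.7, 0.1]
width: 85.5
finger_force: 0.0
```

step_arm:
  increments:
    - {"gripper": 1, "dx": 0, "dy": 0, "dz": 0, "turn": -1}
    - {"gripper": 1, "dx": 0, "dy": 0, "dz": 0, "turn": 0}
    - {"gripper": 1, "dx": 0, "dy": 0, "dz": 0, "turn": 0}
    - {"gripper": 1, "dx": 0, "dy": 0, "dz": 0, "turn": 0}
    - {"gripper": 1, "dx": 0, "dy": 0, "dz": 0, "turn": 0}

```text
clock: 4.2
tcp_pos: [551.6, 40.3, 231.3]
tcp_rot: [[0.142, 0.99, -0.0], [0.99, -0.142, 0.0], [0.0, -0.0, -1.0]]
force: [-1.0, -0.1, -0.2]
width: 85.4
finger_force: 0.0
```

```bash
python3 - <<'E'
from h import *
w=snap('wrist','w2');print(w['tcp_pos'],w['tcp_rot'])
E
```

```text
[551.55058357  40.318158   231.29812711] [[ 1.42281480e-01  9.89826237e-01 -2.35453198e-05]
 [ 9.89826237e-01 -1.42281480e-01  6.83816123e-06]
 [ 3.41852845e-06 -2.42787190e-05 -1.00000000e+00]]
```

View pics/w2.png

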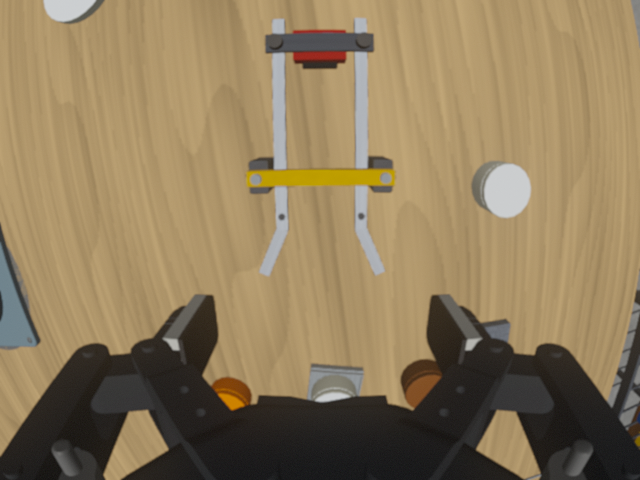

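The gauge in the wrist view: rails run from (279,20)/(360,20) to bends near (282,228)/(362,228), and the mouth ends near (265,274)/(378,272). The bar centre is near (321,178), the stop near (320,46) and the black pad near (320,64).

```bash
cat > m.py <<'E'
from h import *
def edges(d,mask,rows,u0,u1,z,seed):
    L=[];R=[]
    for v in rows:
        on=np.flatnonzero(mask[v,u0:u1])+u0
        if len(on)<3: continue
        L.append(onz(d,on[0]-.5,v,z)[:2]); R.append(onz(d,on[-1]+.5,v,z)[:2])
    return np.array(L),np.array(R)
def line(P,ref):
    for _ in range(3):
        c=P.mean(0);u=np.linalg.svd(P-c)[2][0]; u=u*np.sign(u@ref)
        e=np.abs((P-c)@[-u[1],u[0]]); P=P[e<=max(2.5*np.median(e),.5)]
    return c,u
def gray(d): 
    h=cv2.cvtColor(d['frame'],cv2.COLOR_RGB2HSV); return h[:,:,1]<60,h
E
python3 - <<'E'
from m import *
up=np.array([0,1.])
# sled
d=load('w1');g,h=gray(d); g=g&(h[:,:,2]>60)
L,R=edges(d,g,range(215,285),270,375,10,None)
a=line(L,up);b=line(R,up)
ang=lambda l:np.degrees(np.arctan2(l[1][1],l[1][0]))
print('sled L',a[0],ang(a),'R',b[0],ang(b),'width',np.median(np.linalg.norm(L-R,axis=1)))
dark=(h[:,:,2]<55).astype(np.uint8); dark[:280]=0;dark[340:]=0;dark[:,:300]=0;dark[:,350:]=0
x,y,w,hh=cv2.boundingRect(dark);print('post px',x,y,w,hh, [int(dark[r].sum()) for r in range(y,y+hh)])
print(h[285:330,326,2])
# nose rows
for u in (290,300,330,340):
    col=np.flatnonzero(g[100:200,u])+100; print('nose',u,col[0],onz(d,u,col[0]-.5,10))
for u in (304,310,342,348):
    col=np.flatnonzero(g[200:330,u])+200; print('tail',u,col[-1],onz(d,u,col[-1]+.5,10))
wh=((h[:,:,2]>185)&(h[:,:,1]<40)).astype(np.uint8);wh[:,:270]=0;wh[:,375:]=0;wh[:130]=0;wh[230:]=0
c,r=cv2.minEnclosingCircle(np.argwhere(wh)[:,::-1].astype(np.float32));print('dish',c,r,onz(d,*c,46))
# gauge
d=load('w2');g,h=gray(d);g=g&(h[:,:,2]>100)
rows=[*range(75,150),*range(195,222)]
LL,LR=edges(d,g,rows,262,300,10,None);RL,RR=edges(d,g,rows,340,380,10,None)
for n,p in zip(('LL','LR','RL','RR'),(LL,LR,RL,RR)): l=line(p,up);print(n,l[0],ang(l))
p,q=line(LR,up),line(RL,up);n=np.array([-p[1][1],p[1][0]]);print('lane width',(p[0]-q[0])@n,'mid',(p[0]+q[0])/2)
yel=((h[:,:,0]>18)&(h[:,:,0]<32)&(h[:,:,1]>200)&(h[:,:,2]>100)).astype(np.uint8)
n,_,st,ce=cv2.connectedComponentsWithStats(yel);i=1+np.argmax(st[1:,4]);print('bar',st[i],ce[i],onz(d,*ce[i],61))
t=load('top0');ht=cv2.cvtColor(t['frame'],cv2.COLOR_RGB2HSV)
yt=((ht[:,:,0]>18)&(ht[:,:,0]<32)&(ht[:,:,1]>170)).astype(np.uint8);yt[:,:265]=0;yt[:,295:]=0;yt[:185]=0;yt[245:]=0
n,_,st,ct=cv2.connectedComponentsWithStats(yt);j=1+np.argmax(st[1:,4]);print('top',st[j],ct[j],'bar tri',tri((d,*ce[i]),(t,*ct[j])))
print('post tri',tri((load('w1'),326,314),(t,447,232)))
for z,pts in ((10,[(265,274),(378,272)]),(31,[(320,42)]),(8,[(320,67)])):
  for q in pts: print(q,onz(d,*q,z))
E
```

```text
sled L [ 482.94104822 -259.11889486] 75.54295987049409 R [ 544.29093242 -278.99051986] 75.51597602013257 width 64.49115188321092
post px 317 291 16 13 [4, 3, 2, 2, 1, 0, 3, 0, 0, 2, 0, 0, 2]
[152 153 151 137 106  69  54  56  56  59  56  58  54  59  60  57  57  56
  58  57  58  62  64  65  66  65  65  66  66  66  65  66  64  67  65  65
  66  80 119 150 160 160 162 162 162]
nose 290 142 [ 517.77306188 -154.66918421   10.        ]
nose 300 141 [ 527.28687092 -156.84635292   10.        ]
nose 330 139 [ 555.46040609 -164.0104885    10.        ]
nose 340 139 [ 564.67850387 -166.93223514   10.        ]
tail 304 310 [ 473.06664115 -329.48376624   10.        ]
tail 310 309 [ 479.73046452 -330.29635943   10.        ]
tail 342 307 [ 513.70940069 -338.75833609   10.        ]
tail 348 307 [ 519.93858378 -340.83611685   10.        ]
dish (316.6311340332031, 179.0) 30.77781867980957 [ 532.72554839 -193.72180352   46.        ]
LL [513.43232256 111.6860679 ] 82.43619809833199
LR [527.18715215 114.5597465 ] 82.2573686434195
RL [592.81095501 103.36805267] 82.53206301419698
RR [605.67773949 103.58954474] 82.74607612681788
lane width 66.53330999130252 mid [559.99905358 108.96389958]
bar [ 247  169  148   18 1920] [319.8703125  177.00677083] [554.50679491  71.53721821  61.        ]
top [276 193   9  39 146] [279.59589041 211.69863014] bar tri [554.63049673  71.73828023  63.49784943]
post tri [ 499.88067873 -317.57763782   51.6888301 ]
(265, 274) [481.25146174 -27.40165806  10.        ]
(378, 272) [600.06111104 -42.00915793  10.        ]
(320, 42) [571.78218562 192.92834106  31.        ]
(320, 67) [568.86663465 173.1402383    8.        ]
```

Measurements:
- **Sled:** yaw 75.5°, post at about (500.2,-319.5), triangulated height 51.7.
- **Gauge:** yaw 82.4°, bar at about (554.6,71.6), and its triangulated height agrees to about 2 mm.

I'll go to the post now.

step_arm:
  increments:
    - {"gripper": 0.3, "dx": -0.932, "dy": 0, "dz": 0, "turn": 0}
    - {"gripper": 0.3, "dx": -0.932, "dy": 0, "dz": 0, "turn": 0}
    - {"gripper": 0.3, "dx": -0.932, "dy": 0, "dz": 0, "turn": 0}
    - {"gripper": 0.3, "dx": -0.932, "dy": 0, "dz": 0, "turn": 0}
    - {"gripper": 0.3, "dx": -0.932, "dy": 0, "dz": 0, "turn": 0}
  grip_force: 20

```text
clock: 4.75
tcp_pos: [531.6, -99.0, 231.4]
tcp_rot: [[0.141, 0.99, 0.0], [0.99, -0.141, -0.0], [-0.0, 0.0, -1.0]]
force: [-0.0, -0.9, -0.6]
width: 55.6
finger_force: 0.0
```

step_arm:
  increments:
    - {"gripper": 0.3, "dx": -0.932, "dy": 0, "dz": 0, "turn": 0}
    - {"gripper": 0.3, "dx": -0.932, "dy": 0, "dz": 0, "turn": 0}
    - {"gripper": 0.3, "dx": -0.932, "dy": 0, "dz": 0, "turn": 0}
    - {"gripper": 0.3, "dx": -0.932, "dy": 0, "dz": 0, "turn": 0}
    - {"gripper": 0.3, "dx": -0.932, "dy": 0, "dz": 0, "turn": 0}

```text
clock: 5.25
tcp_pos: [512.0, -237.5, 231.3]
tcp_rot: [[0.142, 0.99, 0.0], [0.99, -0.142, -0.0], [-0.0, 0.0, -1.0]]
force: [0.5, -0.3, 0.1]
width: 55.5
finger_force: 0.0
```

step_arm:
  increments:
    - {"gripper": 0.3, "dx": -0.932, "dy": 0, "dz": 0, "turn": 0}
    - {"gripper": 0.3, "dx": -0.932, "dy": 0, "dz": 0, "turn": 0}
    - {"gripper": 0.3, "dx": -0.932, "dy": 0, "dz": 0, "turn": 0}
    - {"gripper": 0.3, "dx": 0, "dy": 0, "dz": 0, "turn": 0.63}
    - {"gripper": 0.3, "dx": 0, "dy": 0, "dz": 0, "turn": 0.63}

```text
clock: 5.75
tcp_pos: [500.0, -320.6, 231.0]
tcp_rot: [[0.253, 0.967, -0.0], [0.967, -0.253, 0.0], [0.0, -0.0, -1.0]]
force: [0.6, -0.8, 0.4]
width: 55.4
finger_force: 0.0
```

step_arm:
  increments:
    - {"gripper": 0.3, "dx": 0, "dy": 0, "dz": 0.95, "turn": 0}
    - {"gripper": 0.3, "dx": 0, "dy": 0, "dz": 0.95, "turn": 0}
    - {"gripper": 0.3, "dx": 0, "dy": 0, "dz": 0.95, "turn": 0}
    - {"gripper": 0.3, "dx": 0, "dy": 0, "dz": 0.95, "turn": 0}
    - {"gripper": 0.3, "dx": 0, "dy": 0, "dz": 0, "turn": 0}

```text
clock: 6.25
tcp_pos: [498.1, -317.3, 113.2]
tcp_rot: [[0.249, 0.968, -0.006], [0.968, -0.249, 0.006], [0.004, -0.007, -1.0]]
force: [-0.4, 0.8, 0.2]
width: 55.9
finger_force: 0.0
```

```bash
python3 - <<'E'
from h import *
w=snap('wrist','w3');print(w['tcp_pos'],w['tcp_rot'],arm.read_state()['width'])
E
```

```text
[ 498.1193887  -317.34046437  113.21922881] [[ 0.24916289  0.96844192 -0.006172  ]
 [ 0.96845298 -0.24912873  0.00580546]
 [ 0.00408463 -0.0074238  -0.9999641 ]] 55.59349233131019
```

View pics/w3.png

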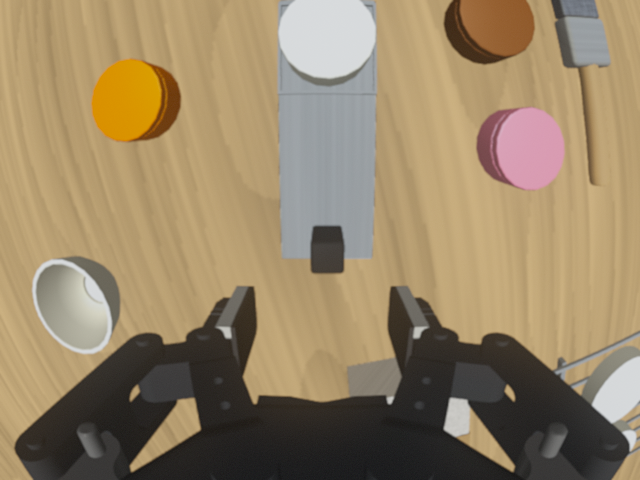

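The post top is centred near (328,260). The open fingers at (240,310) and (405,310) straddle its axis, and the carton is behind the fingers' line.

```bash
python3 - <<'E'
from m import *
d=load('w3');print(d['frame'][225:278:3,327].mean(1),d['frame'][262,302:355].mean(1))
p=onz(d,328,260,52);print(p, arm.read_state()['tcp_pos'])
L,R=edges(d,(lambda g,h:g&(h[:,:,2]>60))(*gray(d)),range(110,215),250,400,10,0)
for x in(L,R): l=line(x,np.array([0,1.]));print(l[0],np.degrees(np.arctan2(l[1][1],l[1][0])))
t=load('w1');print('post height',tri((t,326,314),(d,328,260)))
s=arm.read_state();print('tool err',s['tcp_rot'].T@(np.array([p[0],p[1],20])-s['tcp_pos'])/30)
E
```

```text
[118.          51.          51.33333333  49.66666667  53.33333333
  50.66666667  59.          65.66666667  62.33333333  63.
  62.66666667  63.66666667  60.33333333  63.33333333  60.
  60.         100.33333333 139.66666667] [141.66666667 143.33333333 143.66666667 143.66666667 145.33333333
 146.33333333 147.66666667 139.33333333 109.66666667  72.
  59.66666667  59.33333333  62.66666667  62.66666667  64.
  61.          63.33333333  62.          62.66666667  60.66666667
  62.66666667  61.66666667  62.          64.          62.33333333
  61.33333333  62.66666667  62.33333333  60.33333333  62.33333333
  60.          63.          62.66666667  62.          61.33333333
  61.33333333  61.33333333  62.66666667  61.33333333  57.66666667
  59.          85.66666667 128.         153.66666667 159.33333333
 159.         159.33333333 160.         159.         159.
 158.66666667 156.33333333 155.66666667]
[ 500.56772182 -321.4382837    52.        ] [ 499.3514059  -318.4140425   115.66868083]
[ 482.22058257 -261.7099594 ] 75.74624195212262
[ 544.24112063 -277.418474  ] 75.83371133266901
post height [ 499.6178257  -324.96361588   41.57958082]
tool err [-0.09464708  0.07719588  3.18846818]
```

step_arm:
  increments:
    - {"gripper": 0.3, "dx": -0.04, "dy": 0.03, "dz": 0.9, "turn": 0}
    - {"gripper": 0.3, "dx": -0.02, "dy": 0.02, "dz": 0.9, "turn": 0}
    - {"gripper": 0.3, "dx": 0, "dy": 0, "dz": 0.8, "turn": 0}
    - {"gripper": 0.3, "dx": 0, "dy": 0, "dz": 0.6, "turn": 0}
    - {"gripper": 0.3, "dx": 0, "dy": 0, "dz": 0, "turn": 0}

```text
clock: 6.8
tcp_pos: [501.1, -321.1, 20.7]
tcp_rot: [[0.249, 0.969, -0.002], [0.969, -0.249, 0.001], [0.001, -0.002, -1.0]]
force: [-0.5, -0.5, -0.1]
width: 55.3
finger_force: 0.0
```

step_arm:
  increments:
    - {"gripper": 0.0, "dx": 0, "dy": 0, "dz": 0, "turn": 0}
    - {"gripper": -0.2, "dx": 0, "dy": 0, "dz": 0, "turn": 0}
    - {"gripper": -0.35, "dx": 0, "dy": 0, "dz": 0, "turn": 0}
    - {"gripper": -0.45, "dx": 0, "dy": 0, "dz": 0, "turn": 0}
    - {"gripper": -0.48, "dx": 0, "dy": 0, "dz": 0, "turn": 0}

```text
clock: 7.3
tcp_pos: [501.7, -321.5, 21.9]
tcp_rot: [[0.248, 0.969, 0.001], [0.969, -0.248, -0.001], [-0.0, 0.001, -1.0]]
force: [0.2, -0.1, 0.7]
width: 22.2
finger_force: 0.1
```

step_arm:
  increments:
    - {"gripper": -0.55, "dx": 0, "dy": 0, "dz": 0, "turn": 0}
    - {"gripper": -0.6, "dx": 0, "dy": 0, "dz": 0, "turn": 0}
    - {"gripper": -0.7, "dx": 0, "dy": 0, "dz": 0, "turn": 0}
    - {"gripper": -0.7, "dx": 0, "dy": 0, "dz": 0, "turn": 0}
    - {"gripper": -0.7, "dx": 0, "dy": 0, "dz": 0, "turn": 0}

```text
clock: 7.8
tcp_pos: [501.5, -321.5, 21.9]
tcp_rot: [[0.248, 0.969, 0.0], [0.969, -0.248, -0.0], [-0.0, 0.0, -1.0]]
force: [-2.0, 0.9, 6.1]
width: 19.5
finger_force: 20.1
```

The post is gripped at 19.5 mm wide, with about 6 N downwards. Now I'll slide to the front of the mouth, turning about 7° to line up.

step_arm:
  increments:
    - {"gripper": -0.7, "dx": 0.1, "dy": 0, "dz": 0, "turn": -0.05}
    - {"gripper": -0.7, "dx": 0.2, "dy": -0.01, "dz": 0, "turn": -0.1}
    - {"gripper": -0.7, "dx": 0.3, "dy": -0.02, "dz": 0, "turn": -0.15}
    - {"gripper": -0.7, "dx": 0.35, "dy": -0.02, "dz": 0, "turn": -0.2}
    - {"gripper": -0.7, "dx": 0.35, "dy": -0.02, "dz": 0, "turn": -0.2}

```text
clock: 8.3
tcp_pos: [509.1, -282.9, 21.9]
tcp_rot: [[0.187, 0.982, 0.002], [0.982, -0.187, -0.002], [-0.001, 0.002, -1.0]]
force: [0.1, -5.2, 5.1]
width: 19.8
finger_force: 19.7
```

step_arm:
  increments:
    - {"gripper": -0.7, "dx": 0.35, "dy": -0.02, "dz": 0, "turn": -0.2}
    - {"gripper": -0.7, "dx": 0.35, "dy": -0.02, "dz": 0, "turn": -0.2}
    - {"gripper": -0.7, "dx": 0.35, "dy": -0.02, "dz": 0, "turn": -0.15}
    - {"gripper": -0.7, "dx": 0.35, "dy": -0.02, "dz": 0, "turn": -0.1}
    - {"gripper": -0.7, "dx": 0.35, "dy": -0.02, "dz": 0, "turn": -0.02}

```text
clock: 8.8
tcp_pos: [514.3, -230.2, 21.9]
tcp_rot: [[0.129, 0.992, 0.001], [0.992, -0.129, -0.001], [-0.001, 0.002, -1.0]]
force: [-0.6, -4.9, 5.6]
width: 19.6
finger_force: 19.8
```

step_arm:
  increments:
    - {"gripper": -0.7, "dx": 0.3, "dy": -0.02, "dz": 0, "turn": 0}
    - {"gripper": -0.7, "dx": 0.15, "dy": -0.02, "dz": 0, "turn": 0}
    - {"gripper": -0.7, "dx": 0.05, "dy": 0, "dz": 0, "turn": 0}
    - {"gripper": -0.7, "dx": 0, "dy": 0, "dz": 0, "turn": 0}
    - {"gripper": -0.7, "dx": 0, "dy": 0, "dz": 0, "turn": 0}

```text
clock: 9.3
tcp_pos: [515.0, -214.8, 21.9]
tcp_rot: [[0.13, 0.992, 0.001], [0.992, -0.13, -0.0], [-0.0, 0.001, -1.0]]
force: [0.5, -1.8, 7.2]
width: 19.8
finger_force: 20.1
```

```bash
python3 - <<'E'
from h import *
w=snap('wrist','w4');print(w['tcp_pos'],w['tcp_rot'],arm.read_state()['force'])
E
```

```text
[ 514.95560872 -214.77839576   21.88898187] [[ 1.29534283e-01  9.91574369e-01  1.06763796e-03]
 [ 9.91574938e-01 -1.29534087e-01 -2.50638700e-04]
 [-1.10231401e-04  1.09110935e-03 -9.99999399e-01]] [ 0.64714815 -0.78410176  7.34188244]
```

View pics/w4.png

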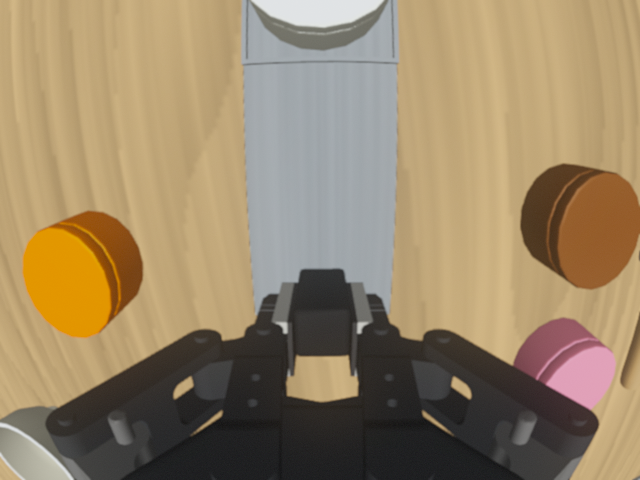

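The sled is held by its post between the pads at (322,300). The plate edges run near u=245 and u=397 and the decoys stand clear. The gauge is out of view, so I'll check alignment by edge fits here and in the top view.

```bash
python3 - <<'E'
from m import *
up=np.array([0,1.]);ang=lambda l:np.degrees(np.arctan2(l[1][1],l[1][0]))
d=load('w4');g,h=gray(d);g=g&(h[:,:,2]>60)
L,R=edges(d,g,range(75,220),220,420,10,0);a,b=line(L,up),line(R,up)
print('wrist L',a[0],ang(a),'R',b[0],ang(b))
m=(a[0]+b[0])/2; u=a[1]+b[1];u/=np.linalg.norm(u)
lane=lambda p:(p-np.array([560.,108.96]))@np.array([np.sin(np.radians(82.4)),-np.cos(np.radians(82.4))])
print('mid',m,'yaw',ang((0,u)),'lat of mid & nose',lane(m),lane(m+u*(-150-m[1])), 'post',lane(np.array([514.96,-214.8])))
t=snap('top','t4');g,h=gray(t)
cv2.imwrite('pics/c4.png',cv2.resize(t['frame'][150:290,200:440,::-1],None,fx=3.3,fy=3.3,interpolation=cv2.INTER_CUBIC))
E
```

```text
wrist L [ 491.14210995 -147.671817  ] 83.11234782894806 R [ 554.26145853 -155.86942449] 82.98358989268007
mid [ 522.70178424 -151.77062075] yaw 83.04796886081407 lat of mid & nose -2.487280354680697 -2.507304214421671 post -1.8250190232834316
```

View pics/c4.png

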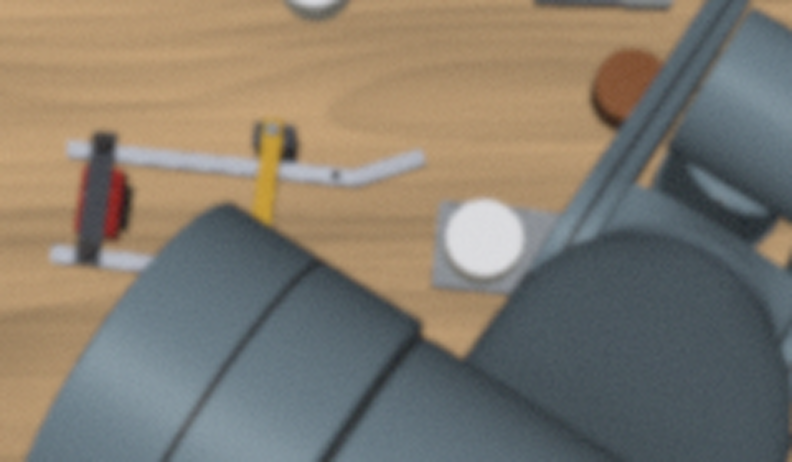

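The top crop shows the dish at (484,237) on the sled in front of the mouth. The right rail is visible, but the arm hides the left one. I'll measure lateral alignment consistently in the top camera.

```bash
python3 - <<'E'
from m import *
up=np.array([0,1.]);ang=lambda l:np.degrees(np.arctan2(l[1][1],l[1][0]))
def rails(t):
    h=cv2.cvtColor(t['frame'],cv2.COLOR_RGB2HSV).astype(float); out=[]
    for v0,v1 in ((194,208),(222,240)):
        P=[]
        for u in [*range(240,270),*range(291,300)]:
            w=np.clip(90-h[v0:v1,u,1],0,None)
            if w.sum()>60: P.append(onz(t,u,(w*np.arange(v0,v1)).sum()/w.sum(),10)[:2])
        out.append(line(np.array(P),up) if len(P)>8 else None)
    return out
def dish(t,lo,hi):
    h=cv2.cvtColor(t['frame'],cv2.COLOR_RGB2HSV)
    wh=((h[:,:,2]>175)&(h[:,:,1]<40)).astype(np.uint8);wh[:195]=0;wh[250:]=0;wh[:,:lo]=0;wh[:,hi:]=0
    n,_,s,c=cv2.connectedComponentsWithStats(wh);i=1+np.argmax(s[1:,4]);return onz(t,*c[i],46),s[i]
t0,t4=load('top0'),load('t4')
a,b=rails(t0);print(a,ang(a),b,ang(b)); a4=rails(t4)[0];print(a4,ang(a4))
n=lambda th:np.array([np.sin(np.radians(th)),-np.cos(np.radians(th))])
c=(a[0]+b[0])/2;print('lane mid',c,'sep',(a[0]-b[0])@n(82.4))
for t,lo,hi in((t0,375,410),(t4,330,362)):
    p,s=dish(t,lo,hi);print('dish',p,s,[(round(th,1),((p[:2]-c)@n(th)).round(2)) for th in (81.8,82.4,83)])
# front plate corners
h=cv2.cvtColor(t4['frame'],cv2.COLOR_RGB2HSV).astype(float)
for u in (334,336,338,352,355): 
    on=np.flatnonzero(h[205:245,u,1]<75)+205;print(u,on[[0,-1]],[(onz(t4,u,v,10)[:2]-c)@n(82.4) for v in (on[0]-.5,on[-1]+.5)])
E
```

```text
(array([600.67419264, 113.82565929]), array([0.13132064, 0.99133995])) 82.4540860120369 (array([520.22651198, 114.20354701]), array([0.13476953, 0.99087697])) 82.25470688252125
(array([600.68724378, 113.82559569]), array([0.13131353, 0.99134089])) 82.45449733513712
lane mid [560.45035231 114.01460315] sep 79.79096931662077
dish [ 533.43130374 -192.67806903   46.        ] [382 208  23  23 409] [(81.8, np.float64(17.0)), (82.4, np.float64(13.78)), (83, np.float64(10.56))]
dish [531.77248411 -83.234008    46.        ] [335 210  24  23 434] [(81.8, np.float64(-0.25)), (82.4, np.float64(-2.34)), (83, np.float64(-4.43))]
334 [210 237] [np.float64(31.99680519620606), np.float64(-36.944646333587116)]
336 [210 237] [np.float64(32.50816532212884), np.float64(-36.44068369017388)]
338 [210 238] [np.float64(33.0195477873699), np.float64(-38.369959545954956)]
352 [211 244] [np.float64(34.107500886870426), np.float64(-49.41169174851096)]
355 [212 244] [np.float64(32.383777666056865), np.float64(-48.65817380069441)]
```

Both cameras agree: lane yaw is 82.4° and the sled sits about 2.4 mm to -x, with yaw slightly high. I'll correct that and enter.

step_arm:
  increments:
    - {"gripper": -0.7, "dx": 0.05, "dy": 0.03, "dz": 0, "turn": 0.03}
    - {"gripper": -0.7, "dx": 0.1, "dy": 0.03, "dz": 0, "turn": 0.03}
    - {"gripper": -0.7, "dx": 0.2, "dy": 0, "dz": 0, "turn": 0}
    - {"gripper": -0.7, "dx": 0.3, "dy": 0, "dz": 0, "turn": 0}
    - {"gripper": -0.7, "dx": 0.3, "dy": 0, "dz": 0, "turn": 0}

```text
clock: 9.9
tcp_pos: [520.5, -187.5, 21.9]
tcp_rot: [[0.135, 0.991, 0.001], [0.991, -0.135, -0.001], [-0.001, 0.001, -1.0]]
force: [-0.4, -5.9, 6.7]
width: 20.0
finger_force: 19.9
```

step_arm:
  increments:
    - {"gripper": -0.7, "dx": 0.3, "dy": 0, "dz": 0, "turn": 0}
    - {"gripper": -0.7, "dx": 0.3, "dy": 0, "dz": 0, "turn": 0}
    - {"gripper": -0.7, "dx": 0.2, "dy": 0, "dz": 0, "turn": 0}
    - {"gripper": -0.7, "dx": 0.1, "dy": 0, "dz": 0, "turn": 0}
    - {"gripper": -0.7, "dx": 0, "dy": 0, "dz": 0, "turn": 0}

```text
clock: 10.4
tcp_pos: [524.2, -159.8, 21.9]
tcp_rot: [[0.135, 0.991, 0.001], [0.991, -0.135, -0.0], [-0.0, 0.001, -1.0]]
force: [-0.6, -2.0, 7.8]
width: 19.7
finger_force: 20.0
```

step_arm:
  increments:
    - {"gripper": -0.7, "dx": 0.1, "dy": 0, "dz": 0, "turn": 0}
    - {"gripper": -0.7, "dx": 0.2, "dy": 0, "dz": 0, "turn": 0}
    - {"gripper": -0.7, "dx": 0.2, "dy": -0.002, "dz": 0, "turn": 0}
    - {"gripper": -0.7, "dx": 0.2, "dy": 0, "dz": 0, "turn": 0}
    - {"gripper": -0.7, "dx": 0.2, "dy": 0, "dz": 0, "turn": 0}

```text
clock: 10.9
tcp_pos: [527.7, -133.8, 21.9]
tcp_rot: [[0.135, 0.991, 0.001], [0.991, -0.135, -0.001], [-0.001, 0.001, -1.0]]
force: [0.3, -4.7, 6.3]
width: 20.0
finger_force: 19.9
```

step_arm:
  increments:
    - {"gripper": -0.7, "dx": 0.2, "dy": 0, "dz": 0, "turn": 0}
    - {"gripper": -0.7, "dx": 0.2, "dy": -0.002, "dz": 0, "turn": 0}
    - {"gripper": -0.7, "dx": 0.2, "dy": 0, "dz": 0, "turn": 0}
    - {"gripper": -0.7, "dx": 0.1, "dy": 0, "dz": 0, "turn": 0}
    - {"gripper": -0.7, "dx": 0, "dy": 0, "dz": 0, "turn": 0}

```text
clock: 11.4
tcp_pos: [530.5, -112.4, 21.9]
tcp_rot: [[0.135, 0.991, 0.001], [0.991, -0.135, -0.0], [-0.0, 0.001, -1.0]]
force: [0.4, -2.8, 7.2]
width: 19.7
finger_force: 19.9
```

```bash
python3 - <<'E'
from h import *
t=snap('top','t5');s=arm.read_state();print(s['force'],s['wrist_torque'])
h=cv2.cvtColor(t['frame'],cv2.COLOR_RGB2HSV)
wh=((h[:,:,2]>175)&(h[:,:,1]<40)).astype(np.uint8);wh[:195]=0;wh[250:]=0;wh[:,:285]=0;wh[:,350:]=0
n,_,st,c=cv2.connectedComponentsWithStats(wh)
for i in range(1,n):
  if st[i,4]>200: p=onz(t,*c[i],46);print(p,st[i],(p[:2]-[560.45,114.01])@[np.sin(np.radians(82.4)),-np.cos(np.radians(82.4))])
E
```

```text
[ 0.03215568 -2.52744929  6.76598315] [-0.27914144  0.12671831  0.08749425]
[557.16561998  24.38536427  46.        ] [286 199  29  29 445] 8.597902288722082
```

Lateral force is negligible (the blob merged with the rail, so I'm ignoring that number). I'll continue under the bar.

step_arm:
  increments:
    - {"gripper": -0.7, "dx": 0.1, "dy": 0, "dz": 0, "turn": 0}
    - {"gripper": -0.7, "dx": 0.2, "dy": -0.002, "dz": 0, "turn": 0}
    - {"gripper": -0.7, "dx": 0.25, "dy": 0, "dz": 0, "turn": 0}
    - {"gripper": -0.7, "dx": 0.25, "dy": 0, "dz": 0, "turn": 0}
    - {"gripper": -0.7, "dx": 0.25, "dy": -0.002, "dz": 0, "turn": 0}

```text
clock: 11.95
tcp_pos: [534.5, -81.8, 21.9]
tcp_rot: [[0.135, 0.991, 0.001], [0.991, -0.135, -0.001], [-0.001, 0.001, -1.0]]
force: [-0.9, -6.2, 6.3]
width: 19.8
finger_force: 19.9
```

step_arm:
  increments:
    - {"gripper": -0.7, "dx": 0.25, "dy": 0, "dz": 0, "turn": 0}
    - {"gripper": -0.7, "dx": 0.25, "dy": -0.002, "dz": 0, "turn": 0}
    - {"gripper": -0.7, "dx": 0.25, "dy": 0, "dz": 0, "turn": 0}
    - {"gripper": -0.7, "dx": 0.25, "dy": 0, "dz": 0, "turn": 0}
    - {"gripper": -0.7, "dx": 0.25, "dy": -0.002, "dz": 0, "turn": 0}

```text
clock: 12.45
tcp_pos: [539.4, -44.5, 21.9]
tcp_rot: [[0.135, 0.991, 0.001], [0.991, -0.135, -0.001], [-0.001, 0.001, -1.0]]
force: [0.0, -5.2, 6.1]
width: 19.6
finger_force: 19.9
```

step_arm:
  increments:
    - {"gripper": -0.7, "dx": 0.25, "dy": 0, "dz": 0, "turn": 0}
    - {"gripper": -0.7, "dx": 0.2, "dy": -0.002, "dz": 0, "turn": 0}
    - {"gripper": -0.7, "dx": 0.2, "dy": 0, "dz": 0, "turn": 0}
    - {"gripper": -0.7, "dx": 0.1, "dy": 0, "dz": 0, "turn": 0}
    - {"gripper": -0.7, "dx": 0.05, "dy": 0, "dz": 0, "turn": 0}

```text
clock: 12.95
tcp_pos: [542.4, -20.7, 21.9]
tcp_rot: [[0.134, 0.991, 0.0], [0.991, -0.134, -0.001], [-0.001, 0.001, -1.0]]
force: [-0.9, -5.9, 8.7]
width: 19.9
finger_force: 20.0
```

step_arm:
  increments:
    - {"gripper": -0.7, "dx": 0.07, "dy": 0, "dz": 0, "turn": 0}
    - {"gripper": -0.7, "dx": 0.07, "dy": 0, "dz": 0, "turn": 0}
    - {"gripper": -0.7, "dx": 0.07, "dy": 0, "dz": 0, "turn": 0}
    - {"gripper": -0.7, "dx": 0.06, "dy": 0, "dz": 0, "turn": 0}
    - {"gripper": -0.7, "dx": 0.04, "dy": 0, "dz": 0, "turn": 0}

```text
clock: 13.45
tcp_pos: [543.7, -11.7, 21.9]
tcp_rot: [[0.135, 0.991, 0.0], [0.991, -0.135, -0.001], [-0.001, 0.001, -1.0]]
force: [-0.8, -6.0, 8.0]
width: 19.5
finger_force: 20.0
```

```bash
python3 - <<'E'
from h import *
t=snap('top','t6');s=arm.read_state();print(s['tcp_pos'],s['force'])
cv2.imwrite('pics/c6.png',cv2.resize(t['frame'][170:260,210:330,::-1],None,fx=6,fy=6,interpolation=cv2.INTER_CUBIC))
E
```

```text
[543.67677525 -11.55661098  21.87113547] [-1.05759374 -4.64545014  7.56421779]
```

View pics/c6.png

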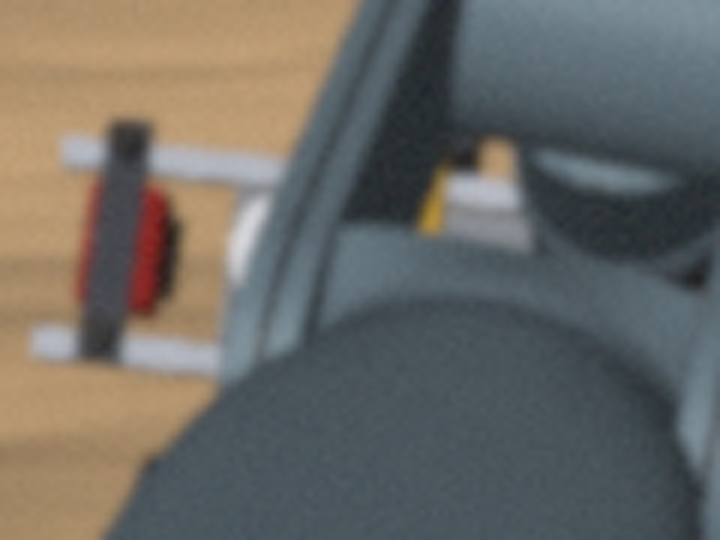

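The dish is past the bar. The nose is at about x=235 in the crop and the pad at about 178, which leaves roughly a 20 mm gap. I'll creep in.

step_arm:
  increments:
    - {"gripper": -0.7, "dx": 0.08, "dy": 0, "dz": 0, "turn": 0}
    - {"gripper": -0.7, "dx": 0.1, "dy": 0, "dz": 0, "turn": 0}
    - {"gripper": -0.7, "dx": 0.1, "dy": 0, "dz": 0, "turn": 0}
    - {"gripper": -0.7, "dx": 0.06, "dy": 0, "dz": 0, "turn": 0}
    - {"gripper": -0.7, "dx": 0.04, "dy": 0, "dz": 0, "turn": 0}

```text
clock: 14.0
tcp_pos: [545.2, -0.4, 21.9]
tcp_rot: [[0.135, 0.991, 0.0], [0.991, -0.135, -0.001], [-0.001, 0.0, -1.0]]
force: [-0.7, -6.4, 7.7]
width: 19.4
finger_force: 20.0
```

step_arm:
  increments:
    - {"gripper": -0.7, "dx": 0.03, "dy": 0, "dz": 0, "turn": 0}
    - {"gripper": -0.7, "dx": 0.03, "dy": 0, "dz": 0, "turn": 0}
    - {"gripper": -0.7, "dx": 0.03, "dy": 0, "dz": 0, "turn": 0}
    - {"gripper": -0.7, "dx": 0.02, "dy": 0, "dz": 0, "turn": 0}
    - {"gripper": -0.7, "dx": 0.02, "dy": 0, "dz": 0, "turn": 0}

```text
clock: 14.5
tcp_pos: [545.7, 3.3, 21.9]
tcp_rot: [[0.135, 0.991, 0.0], [0.991, -0.135, -0.001], [-0.001, 0.0, -1.0]]
force: [-0.4, -5.8, 7.9]
width: 19.9
finger_force: 20.0
```

step_arm:
  increments:
    - {"gripper": -0.7, "dx": 0.02, "dy": 0, "dz": 0, "turn": 0}
    - {"gripper": -0.7, "dx": 0.02, "dy": 0, "dz": 0, "turn": 0}
    - {"gripper": -0.7, "dx": 0.02, "dy": 0, "dz": 0, "turn": 0}
    - {"gripper": -0.7, "dx": 0.02, "dy": 0, "dz": 0, "turn": 0}
    - {"gripper": -0.7, "dx": 0.02, "dy": 0, "dz": 0, "turn": 0}

```text
clock: 15.0
tcp_pos: [546.1, 6.3, 21.9]
tcp_rot: [[0.135, 0.991, 0.0], [0.991, -0.135, -0.001], [-0.001, 0.0, -1.0]]
force: [-1.2, -6.1, 6.7]
width: 19.8
finger_force: 20.0
```

step_arm:
  increments:
    - {"gripper": -0.7, "dx": 0.02, "dy": 0, "dz": 0, "turn": 0}
    - {"gripper": -0.7, "dx": 0.02, "dy": 0, "dz": 0, "turn": 0}
    - {"gripper": -0.7, "dx": 0.02, "dy": 0, "dz": 0, "turn": 0}
    - {"gripper": -0.7, "dx": 0.01, "dy": 0, "dz": 0, "turn": 0}
    - {"gripper": -0.7, "dx": 0.01, "dy": 0, "dz": 0, "turn": 0}

```text
clock: 15.5
tcp_pos: [546.4, 8.6, 21.9]
tcp_rot: [[0.135, 0.991, 0.0], [0.991, -0.135, -0.001], [-0.001, 0.0, -1.0]]
force: [-0.5, -7.6, 7.8]
width: 19.9
finger_force: 20.0
```

step_arm:
  increments:
    - {"gripper": -0.7, "dx": 0.01, "dy": 0, "dz": 0, "turn": 0}
    - {"gripper": -0.7, "dx": 0.01, "dy": 0, "dz": 0, "turn": 0}
    - {"gripper": -0.7, "dx": 0.01, "dy": 0, "dz": 0, "turn": 0}
    - {"gripper": -0.7, "dx": 0, "dy": 0, "dz": 0, "turn": 0}
    - {"gripper": -0.7, "dx": 0, "dy": 0, "dz": 0, "turn": 0}

```text
clock: 16.0
tcp_pos: [546.4, 8.7, 21.9]
tcp_rot: [[0.134, 0.991, -0.0], [0.991, -0.134, -0.002], [-0.002, 0.0, -1.0]]
force: [-1.1, -9.9, 8.4]
width: 19.6
finger_force: 20.0
```

The nose is in contact: the tool stalled while the force rose. I'll press a bit more, then hold.

step_arm:
  increments:
    - {"gripper": -0.7, "dx": 0.01, "dy": 0, "dz": 0, "turn": 0}
    - {"gripper": -0.7, "dx": 0.01, "dy": 0, "dz": 0, "turn": 0}
    - {"gripper": -0.7, "dx": 0, "dy": 0, "dz": 0, "turn": 0}
    - {"gripper": -0.7, "dx": 0, "dy": 0, "dz": 0, "turn": 0}
    - {"gripper": -0.7, "dx": 0, "dy": 0, "dz": 0, "turn": 0}

```text
clock: 16.5
tcp_pos: [546.4, 8.7, 21.9]
tcp_rot: [[0.134, 0.991, -0.0], [0.991, -0.134, -0.003], [-0.003, 0.0, -1.0]]
force: [-2.9, -13.2, 7.6]
width: 19.6
finger_force: 19.9
```

step_arm:
  increments:
    - {"gripper": -0.7, "dx": 0, "dy": 0, "dz": 0, "turn": 0}
    - {"gripper": -0.7, "dx": 0, "dy": 0, "dz": 0, "turn": 0}
    - {"gripper": -0.7, "dx": 0, "dy": 0, "dz": 0, "turn": 0}
    - {"gripper": -0.7, "dx": 0, "dy": 0, "dz": 0, "turn": 0}
    - {"gripper": -0.7, "dx": 0, "dy": 0, "dz": 0, "turn": 0}

```text
clock: 17.0
tcp_pos: [546.4, 8.7, 21.9]
tcp_rot: [[0.134, 0.991, -0.0], [0.991, -0.134, -0.003], [-0.003, 0.0, -1.0]]
force: [-2.5, -12.0, 8.3]
width: 19.7
finger_force: 19.9
```

step_arm:
  increments:
    - {"gripper": -0.7, "dx": 0, "dy": 0, "dz": 0, "turn": 0}
    - {"gripper": -0.7, "dx": 0, "dy": 0, "dz": 0, "turn": 0}
    - {"gripper": -0.7, "dx": 0, "dy": 0, "dz": 0, "turn": 0}
    - {"gripper": -0.7, "dx": 0, "dy": 0, "dz": 0, "turn": 0}
    - {"gripper": -0.7, "dx": 0, "dy": 0, "dz": 0, "turn": 0}

```text
clock: 17.5
tcp_pos: [546.4, 8.7, 21.9]
tcp_rot: [[0.134, 0.991, -0.0], [0.991, -0.134, -0.003], [-0.003, 0.0, -1.0]]
force: [-2.2, -12.1, 7.3]
width: 19.9
finger_force: 19.9
```

step_arm:
  increments:
    - {"gripper": -0.7, "dx": 0, "dy": 0, "dz": 0, "turn": 0}
    - {"gripper": -0.7, "dx": 0, "dy": 0, "dz": 0, "turn": 0}
    - {"gripper": -0.7, "dx": 0, "dy": 0, "dz": 0, "turn": 0}
    - {"gripper": -0.7, "dx": 0, "dy": 0, "dz": 0, "turn": 0}
    - {"gripper": -0.7, "dx": 0, "dy": 0, "dz": 0, "turn": 0}

```text
clock: 18.0
tcp_pos: [546.4, 8.7, 21.9]
tcp_rot: [[0.134, 0.991, -0.0], [0.991, -0.134, -0.003], [-0.003, 0.0, -1.0]]
force: [-1.2, -13.2, 8.1]
width: 19.9
finger_force: 19.9
```

The press held for over 1.5 s at about 12–13 N. Now I'll release and retreat upward.

step_arm:
  increments:
    - {"gripper": -0.7, "dx": -0.01, "dy": 0, "dz": 0, "turn": 0}
    - {"gripper": -0.7, "dx": -0.01, "dy": 0, "dz": 0, "turn": 0}
    - {"gripper": -0.45, "dx": 0, "dy": 0, "dz": 0, "turn": 0}
    - {"gripper": -0.3, "dx": 0, "dy": 0, "dz": 0, "turn": 0}
    - {"gripper": 0, "dx": 0, "dy": 0, "dz": 0, "turn": 0}

```text
clock: 18.5
tcp_pos: [545.7, 10.6, 20.7]
tcp_rot: [[0.135, 0.991, -0.002], [0.991, -0.135, 0.001], [0.001, -0.002, -1.0]]
force: [0.4, 0.3, -0.8]
width: 42.1
finger_force: 0.0
```

step_arm:
  increments:
    - {"gripper": 0.2, "dx": 0, "dy": 0, "dz": 0, "turn": 0}
    - {"gripper": 0.2, "dx": 0, "dy": 0, "dz": 0, "turn": 0}
    - {"gripper": 0.2, "dx": 0, "dy": 0, "dz": -0.2, "turn": 0}
    - {"gripper": 0.2, "dx": 0, "dy": 0, "dz": -0.6, "turn": 0}
    - {"gripper": 0.2, "dx": 0, "dy": 0, "dz": -0.8, "turn": 0}

```text
clock: 19.0
tcp_pos: [545.7, 9.7, 69.1]
tcp_rot: [[0.136, 0.991, -0.003], [0.991, -0.136, 0.001], [0.0, -0.003, -1.0]]
force: [0.7, -1.3, -0.2]
width: 51.5
finger_force: 0.0
```

step_arm:
  increments:
    - {"gripper": 0.2, "dx": 0, "dy": 0, "dz": -1, "turn": 0}
    - {"gripper": 0.2, "dx": 0, "dy": 0, "dz": -1, "turn": 0}
    - {"gripper": 0.2, "dx": 0, "dy": 0, "dz": -1, "turn": 0}
    - {"gripper": 0.2, "dx": 0, "dy": 0, "dz": -1, "turn": 0}
    - {"gripper": 0.2, "dx": 0, "dy": 0, "dz": 0, "turn": 0}

```text
clock: 19.5
tcp_pos: [549.4, 9.1, 194.5]
tcp_rot: [[0.136, 0.991, 0.009], [0.991, -0.136, -0.002], [-0.0, 0.009, -1.0]]
force: [-0.2, 0.3, -0.2]
width: 51.3
finger_force: 0.0
```

step_arm:
  increments:
    - {"gripper": 0.2, "dx": 0, "dy": 0, "dz": -0.8, "turn": 0}
    - {"gripper": 0.2, "dx": 0, "dy": 0, "dz": -0.6, "turn": 0}
    - {"gripper": 0.2, "dx": 0, "dy": 0, "dz": 0, "turn": 0}
    - {"gripper": 0.2, "dx": 0, "dy": 0, "dz": 0, "turn": 0}
    - {"gripper": 0.2, "dx": 0, "dy": 0, "dz": 0, "turn": 0}

```text
clock: 20.0
tcp_pos: [545.9, 9.6, 229.8]
tcp_rot: [[0.136, 0.991, -0.002], [0.991, -0.136, 0.0], [0.0, -0.003, -1.0]]
force: [0.1, -0.2, 0.1]
width: 51.2
finger_force: 0.0
```

```bash
python3 - <<'E'
from h import *
w=snap('wrist','w7');print(w['tcp_pos'],arm.read_state()['force'])
E
```

```text
[545.85757736   9.64143844 229.7933794 ] [-0.08263542 -0.08898714  0.49316172]
```

View pics/w7.png

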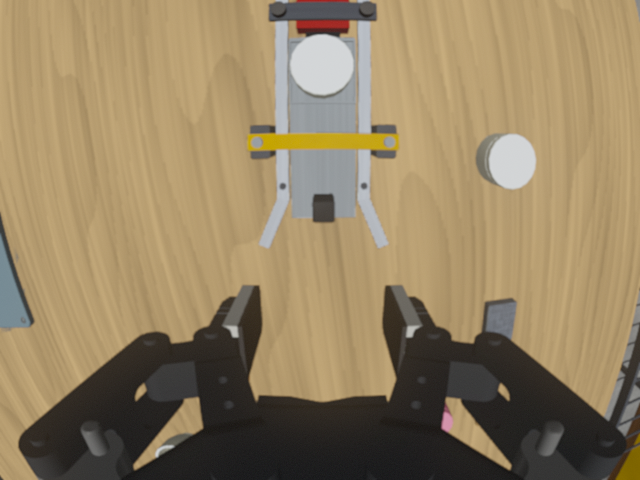

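The dish is upright in its seat at (322,65), the plate lies between the rails, and its nose meets the black pad at about (322,37). The post is at (323,208) and the arm is clear. One numeric check for a gap, then I'll hand in if it's clean.

```bash
python3 - <<'E'
from h import *
d=load('w7');f=d['frame']
for u in(312,322,334): print([tuple(int(x) for x in f[v,u]) for v in range(28,44,1)])
gap=any((int(f[v,u,0])-int(f[v,u,2])>50 and f[v,u,1]>90) for u in(312,322,334) for v in range(32,44))
print('wood gap',gap)
if not gap: print(arm.job_done())
E
```

```text
[(107, 37, 33), (79, 34, 33), (78, 35, 32), (73, 38, 34), (59, 43, 41), (49, 45, 45), (68, 68, 66), (134, 136, 134), (190, 192, 192), (209, 212, 213), (213, 216, 217), (211, 214, 216), (211, 213, 215), (211, 214, 215), (211, 214, 216), (211, 214, 216)]
[(105, 35, 33), (82, 36, 33), (77, 36, 34), (70, 38, 37), (54, 43, 42), (71, 72, 72), (150, 152, 154), (202, 205, 207), (213, 216, 217), (212, 214, 216), (211, 214, 216), (211, 214, 215), (211, 214, 215), (211, 213, 215), (211, 214, 216), (211, 213, 215)]
[(107, 35, 33), (82, 40, 38), (80, 38, 35), (77, 44, 43), (58, 45, 43), (48, 47, 44), (51, 48, 47), (78, 78, 77), (141, 142, 142), (191, 193, 193), (209, 212, 213), (212, 215, 217), (211, 214, 216), (211, 214, 216), (211, 214, 215), (210, 213, 215)]
wood gap False
the job is handed in; nothing more can be done
None
```

The sled is home against the stop pad and the job is handed in: it was pressed there for about 1.5 s at a wrist force of 12–13 N (pad force not measured directly), then released, with the dish upright in its seat after passing under the bar.

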